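# Pack interlocking U-channels in the carver's cradle

### The arm

A 6-joint arm with a two-finger parallel gripper is mounted at the origin on the work surface. World frame = base frame: x ahead of the robot, y to its left, z up, the work surface at z = 0. Lengths are in m, angles in degrees, forces in N, time in s.
With the tool pointing down it reaches from about 0.325 to 0.85 m from the base axis. Payload 15.5 kg.
Tool frame: the origin (TCP) lies midway between the tips of the shut fingers; the grasp point (between the pads) lies 19 mm behind it; y points along the fingers, x is the direction in which the jaws open and shut, and the axes are right-handed (so a half turn about y gives the same grasp; the last joint's range is limited). The gripper opens to 91 mm and grips with 3 to 60 N. Pads are 32 mm wide; open, the fingers measure 118 mm over their backs; the gripper's body (76 mm by 178 mm) begins 60 mm behind the grasp point.
Start: joints at [-78.982, 28.281, 77.091, -0, 74.628, -5.472], TCP at [0.177, -0.599, 0.214] pointing down, gripper open.
Joint ranges: [-166.48, 166.48], [-47.26, 123.95], [12.59, 153.08], [-70.14, 250.14], [6.76, 159.57], [-176.63, 176.63]. Speed limits (degrees/s): [108.29, 108.29, 147.25, 172.46, 172.46, 172.46].

### API

Orientations are given as a 3x3 rotation matrix whose columns are the frame's x, y, z axes.
In Python, from bench import ctrl gives the robot as it stands. The module is installed in compiled form; this text tells all that it offers. Calls block until the motion is done:
- ctrl.goto(position, orientation): joint-space move of the TCP to a pose.
- ctrl.move_l(position, vel=0.15, ori=None, contact_N=None): straight line of the TCP; ori=None keeps the orientation; vel is the mean speed in m/s. With contact_N (N) it stops when the force on the tool has changed by that much, and returns True; else False.
- ctrl.movej(angles): joint-space move.
- ctrl.command_gripper(opening): opening from 0.0 (shut) to 1.0 (fully open); the grip force is fixed at half the most; returns when the fingers have stopped.
- ctrl.sleep(seconds).
- ctrl.ik(position, orientation): joint angles nearest the present ones, or None.
- ctrl.read_camera(name): name is "scene" or "top"; returns the picture (420x560x3 uint8, blue, green, red); there is no depth.
- ctrl.camera_params(name): a dict with "fx", "fy", "cx", "cy" (pixels), "pose" (4x4, takes a point from camera to world coordinates). Camera axes: x right, y up, looking along -z (the intrinsics and any distortion apply to the point x, -y, -z); pixel columns grow to the right and rows downward; lengths in m; the calibration is good to about 2 mm. A picture is of the moment at which its call begins. camera_params takes no time and is no camera call.
A pose or a line that the arm cannot do raises ctrl.MotionError and nothing moves.
- ctrl.sign_off(): hands the job in, once; it reports no verdict.
Readings, each from a call of its own:
- ctrl.current_t(): time.
- ctrl.current_q(): joint angles.
- ctrl.current_dq(): joint speeds.
- ctrl.current_effort(): joint torques, N m.
- ctrl.current_tool_pos(): TCP position.
- ctrl.current_eef_rot(): TCP orientation.
- ctrl.current_contact_force(): force on the tool from outside, world axes, zero at the start.
- ctrl.current_wrist_torque(): the same for the moment, N m.
- ctrl.current_grip_width(): opening from 0.0 (shut) to 1.0 (fully open).
Only numpy, scipy, OpenCV 4.12 (cv2) and the standard library are available. Lean on these libraries where they do the work, as an engineer would, in place of code of your own. Each camera call takes 0.05 s, during which the arm holds its last target.

### The job

Pack the carved U-channels: set the loose open-up channel into the empty slot of the pale wooden cradle beside the one already there, then set the open-down channel over the pair so that its two flanges sit fully down inside the two troughs, one in each. Set them down, do not drop them. Then slide the cradle's green stop fully home against the channel ends so that it squares the bundle against the end fence, let go, and leave the other things on the bench where they are.

Things in the scene. Friction and masses are not known exactly. Their poses are not given: they have to be found in the camera images.
- cradle: fixed pale wooden cradle 220 mm long (x) by 177 mm wide (y); origin under its centre on the bench, z up. Floor top at z = 8 mm. Two slots 68 mm wide run along x, centred at y = +46.5 mm (holds a channel) and y = -46.5 mm (empty). At the +x end a fence, 52 mm tall, inner face at x = +95 mm; at the -x end the green stop
- rib_mid (a point): centre of the top of the cradle's middle rib (cradle x = +18 mm, y = 0, z = 16 mm). The rib, 25 mm wide, and the side rails, 8 mm wide, bound the slots and stand 8 mm above the floor. When packed, the open-down channel is centred over the rib, its flange tips on the webs of the other two, 15 mm above the bench
- free_slot (a point): point on the floor of the empty slot, on its centre line (cradle x = +18 mm, y = -46.5 mm, z = 8 mm): with its middle here a channel clears both the fence and the open stop
- channel_packed: wooden U-channel, reddish brown with a white paper strip on each flange's outer side and a cream inside, 120 mm long (its x), 64 mm wide (its y), 40 mm high, all walls 7 mm thick, so 50 mm clear between its flanges; about 100 g; symmetrical, so either end may lead; it lies open-up in the +y slot with some play; origin under its centre (on the web's underside), z up
- channel_open_up: wooden U-channel, reddish brown with a white paper strip on each flange's outer side and a cream inside, 120 mm long (its x), 64 mm wide (its y), 40 mm high, all walls 7 mm thick, so 50 mm clear between its flanges; about 100 g; symmetrical, so either end may lead; it lies open-up on the bench to one side of the cradle; origin under its centre (on the web's underside), z up
- channel_open_down: wooden U-channel, reddish brown with a white paper strip on each flange's outer side and a cream inside, 120 mm long (its x), 64 mm wide (its y), 40 mm high, all walls 7 mm thick, so 50 mm clear between its flanges; about 100 g; symmetrical, so either end may lead; it lies open-down (web on top, standing on its flange tips) on the bench to the other side of the cradle; origin under its centre, level with the flange tips, z up
- stop (a joint): travel in m of the green stop toward the fence (cradle +x). Its pushing face is at cradle x = -85 mm + travel; home against channels that touch the fence it reads 0.060; the track ends at 0.072. It starts open, between 0 and 0.025; about 2 N of friction holds it where it is left
- stop_handle (a point): centre of the top of the stop's dark upright handle, 90 mm above the bench. The handle is 14 mm (cradle x) by 24 mm (cradle y), from 52 to 90 mm above the bench, at the middle of the stop: a green bar 177 mm wide, 14 mm thick, 17 to 52 mm above the bench; its middle is at cradle x = -92 mm + travel
- water_bottle: bystander: clear bottle, pink cap, green band, 62 mm across, 200 mm tall, upright; origin under its centre
- oilstone: bystander: grey sharpening stone 150 x 50 x 25 mm; origin under its centre, x along its length
- chisel_a: bystander: chisel 210 mm long, 16 mm thick, orange-brown handle, lying near the robot; x points along its blade, origin where the handle meets the blade, on its underside
- chisel_b: bystander: chisel like chisel_a, narrower blade, lying beyond the cradle; origin and x likewise
- mallet: bystander: wooden mallet lying down, head 70 x 120 x 60 mm, 170 mm pale handle; x points from handle to head, origin under the front of the handle near the head
- wax_jar: bystander: amber jar with brass lid, 70 mm across, 60 mm tall; origin under its centre
Not all that is in view belongs to the job. Leave any black look-alike of the channel_open_down alone. What is shaped like the channel_open_up but purple or turquoise is not meant.

How it is judged:
By the outcome, as a careful person would: the job done as asked, in the order asked, and still so for the second after the job is handed in, with the robot touching nothing.
It also fails if it takes over 64 s, if anything falls off the work surface, if the arm or the gripper's body presses on something with over 40 N, if the wrist force passes 120 N, or if a joint passes its speed limit or range.

## Working session

There is one attempt and no reset: what is moved stays moved. The work goes in short steps, each a Python script; the robot and the scene stay as the last script left them, time stands still between calls to the robot, and variables do not carry over. Pictures are saved under pics/ and viewed, and the job is handed in when it is done.

```bash
mkdir -p pics; python3 - <<'E'
from bench import ctrl
import cv2
for n in("scene","top"):
    im=ctrl.read_camera(n); cv2.imwrite(f"pics/{n}0.png",im)
    p=ctrl.camera_params(n); print(n,p)
print(ctrl.current_eef_rot(),ctrl.current_t())
E
```

```text
scene {'fx': 516.795522091606, 'fy': 516.795522091606, 'cx': 280.3859016344235, 'cy': 211.90356958566187, 'pose': array([[-0.48868776, -0.56290052,  0.66657879,  1.50859657],
       [ 0.87228083, -0.33066056,  0.36026343,  0.51425752],
       [ 0.01761885,  0.75750023,  0.65259711,  1.05382172],
       [ 0.        ,  0.        ,  0.        ,  1.        ]])}
top {'fx': 464.3237505413114, 'fy': 464.3237505413114, 'cx': 281.75767241015797, 'cy': 209.97926721458606, 'pose': array([[-1.26789853e-02,  9.97314084e-01, -7.21377875e-02,
         4.15519936e-01],
       [-9.99877651e-01, -1.33063888e-02, -8.22335922e-03,
        -1.17076624e-03],
       [-9.16116542e-03,  7.20246977e-02,  9.97360775e-01,
         1.62622943e+00],
       [ 0.00000000e+00,  0.00000000e+00,  0.00000000e+00,
         1.00000000e+00]])}
[[ 2.83760991e-01 -1.91300921e-04  9.58895022e-01]
 [-9.58894430e-01  1.07214196e-03  2.83761029e-01]
 [-1.08235533e-03 -9.99999407e-01  1.20794677e-04]] 0.1
```

View pics/scene0.png

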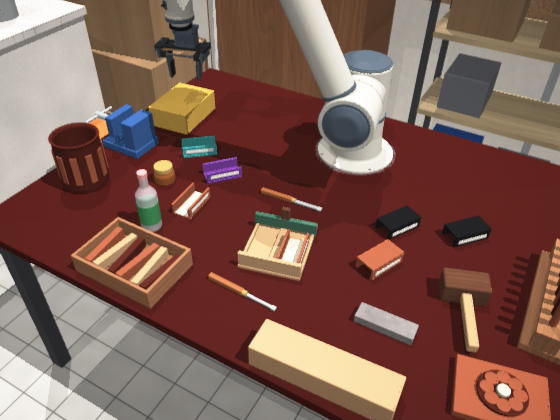

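View pics/top0.png

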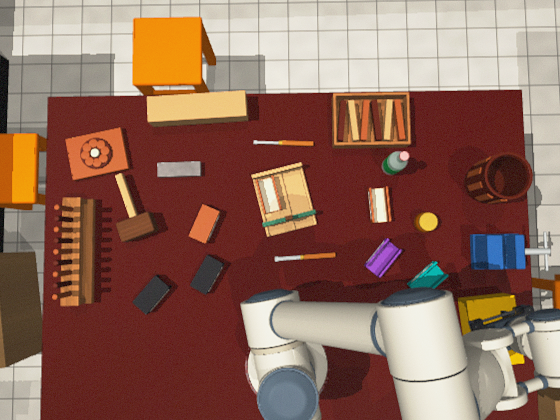

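The loose open-up candidates in the top view are reddish (379,204), purple (383,258) and turquoise (428,277). The reddish one with a cream inside fits the description. The open-down candidates are reddish (205,223) and black (207,273) and (152,294). Again the reddish one fits. I'll confirm both in enlarged crops.

```bash
python3 - <<'E'
import cv2,numpy as np
t=cv2.imread("pics/top0.png");s=cv2.imread("pics/scene0.png")
def crop(im,x,y,w,h,k): return cv2.resize(im[y:y+h,x:x+w],None,fx=k,fy=k,interpolation=cv2.INTER_CUBIC)
cv2.imwrite("pics/cA.png",crop(t,240,155,90,90,6))
a=crop(t,355,175,50,60,8);b=crop(t,180,193,50,60,8)
cv2.imwrite("pics/cB.png",np.hstack([a,b]))
cv2.imwrite("pics/cC.png",crop(s,230,200,100,80,8))
a=crop(s,160,175,60,50,6);b=crop(s,350,235,60,50,6)
cv2.imwrite("pics/cD.png",np.hstack([a,b]))
E
```

```text
(no output)
```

View pics/cA.png

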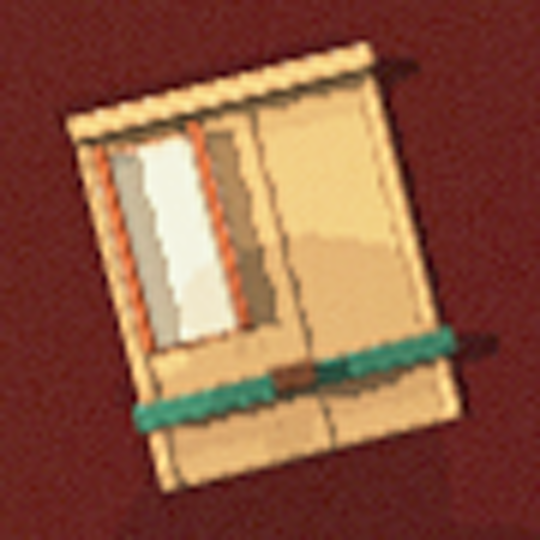

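View pics/cB.png

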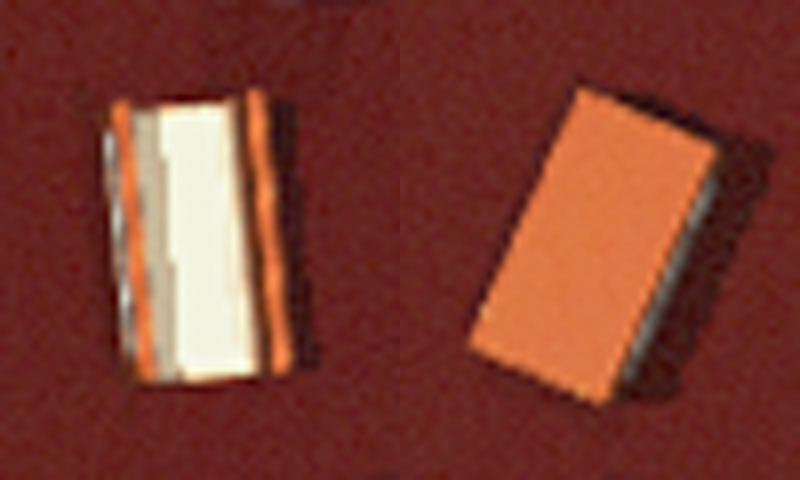

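View pics/cC.png

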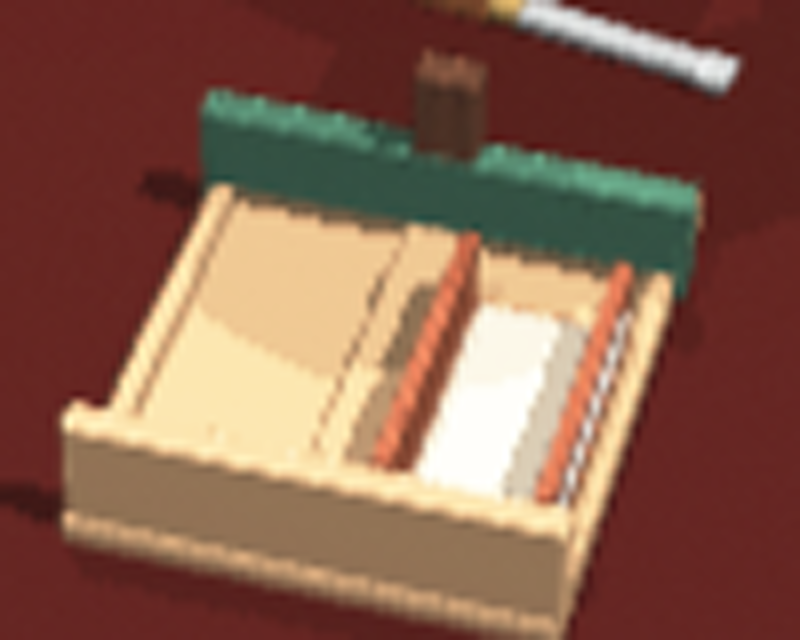

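View pics/cD.png

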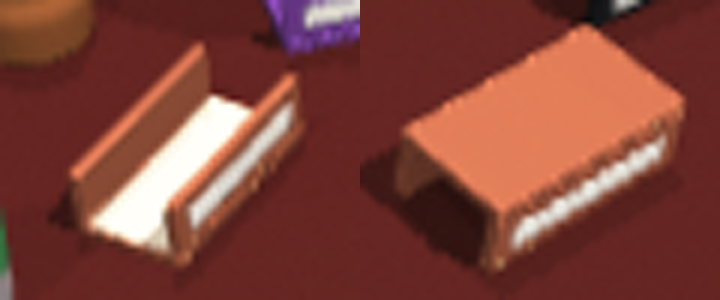

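The crops confirm it: the reddish channel at (379,204) is open up with a cream inside, and the reddish one at (205,223) is open down with a solid web on top. Next I'll fit the poses from corners I read off.

```bash
cat > h.py <<'E'
import numpy as np,cv2
from scipy.optimize import least_squares
from bench import ctrl
P={n:ctrl.camera_params(n) for n in("top","scene")}
def proj(n,X):
    p=P[n];T=np.linalg.inv(p["pose"]);c=np.c_[X,np.ones(len(X))]@T.T
    x,y,z=c[:,0],-c[:,1],-c[:,2]
    return np.c_[p["fx"]*x/z+p["cx"],p["fy"]*y/z+p["cy"]]
def px(pts,x0,y0,k): return np.array([x0,y0])+(np.array(pts,float)+.5)/k-.5
def W(pose,L):
    L=np.atleast_2d(L);x,y,a=pose;c,s=np.cos(a),np.sin(a)
    return np.c_[x+c*L[:,0]-s*L[:,1],y+s*L[:,0]+c*L[:,1],L[:,2]]
def fit(obs,g):
    f=lambda q:np.concatenate([(proj(n,W(q,np.array(L)))-u).ravel() for n,L,u in obs])
    r=least_squares(f,g,x_scale=[.01,.01,.1]);return r.x,np.round(r.fun.reshape(-1,2),1)
def R(a): # tool down, jaws (tool x) along direction angle a
    x=np.array([np.cos(a),np.sin(a),0]);y=np.array([0,0,-1.]);return np.c_[x,y,np.cross(x,y)]
def box(z,l=.06,w=.032): return [(l,w,z),(l,-w,z),(-l,-w,z),(-l,w,z)]
def snap(n,name,x,y,w,h,k):
    im=ctrl.read_camera(n);cv2.imwrite(f"pics/{name}_full.png",im)
    cv2.imwrite(f"pics/{name}.png",cv2.resize(im[y:y+h,x:x+w],None,fx=k,fy=k,interpolation=cv2.INTER_CUBIC))
E
python3 - <<'E'
from h import *
def rep(name,o,g):
    for sel in(["top"],["scene"],["top","scene"]):
        oo=[a for a in o if a[0] in sel]
        if not oo: continue
        q,r=fit(oo,g);print(name,sel,np.round(q[:2]*1000,1),round(np.degrees(q[2]),2),r.tolist())
up=[("top",box(.04),px([(110,100),(266,88),(292,373),(136,381)],355,175,8)),
 ("scene",box(.04),px([(188,205),(70,178),(203,43),(299,80)],160,175,6))]
rep("up",up,[.45,-.33,0])
dn=[("top",box(.04),px([(185,87),(318,150),(208,405),(68,345)],180,193,8)),
 ("scene",box(.04),px([(325-190,212),(45,130),(223,25),(325,100)],350,235,6))]
rep("down",dn,[.4,.25,-.4])
cr=[("top",[(.11,.0885,.052),(.11,-.0885,.052),(-.11,-.0885,.016),(-.11,.0885,.016)],px([(68,120),(370,42),(462,412),(165,490)],240,155,6)),
 ("scene",[(.11,-.0885,.052),(.11,.0885,.052),(.11,-.0885,.0),(.11,.0885,.0)],px([(65,412),(572,522),(68,540),(560,635)],230,200,8))]
rep("cradle",cr,[.45,0,.2])
pk=[("top",box(.048),px([(95,150),(198,124),(248,325),(147,350)],240,155,6))]
rep("packed",pk,[.45,.0,.2])
q,_=fit(cr,[.45,0,.2])
for n,(x0,y0,k) in dict(top=(240,155,6),scene=(230,200,8)).items():
    L=np.array([(.095,.0885,.052),(.095,-.0885,.052),(.018,-.0125,.016),(-.11,-.0125,.016),(-.099,0,.09),(-.085,.0885,.052),(-.085,-.0885,.052)])
    u=proj(n,W(q,L));print(n,((u-[x0,y0]+.5)*k-.5).round(0).tolist())
E
```

```text
up ['top'] [ 546.4 -323.4] 3.47 [[0.5, 0.2], [-0.4, 0.3], [-0.5, -0.5], [0.3, -0.1]]
up ['scene'] [ 544.3 -322.2] 5.35 [[-0.8, 0.8], [0.8, -0.5], [-0.7, 0.3], [0.7, -0.6]]
up ['top', 'scene'] [ 545.4 -322.6] 4.38 [[0.0, 0.7], [-0.9, 0.5], [-0.4, -0.3], [0.4, 0.4], [-1.5, 1.0], [0.3, -0.5], [-0.7, 0.4], [0.6, -0.3]]
down ['top'] [487.9 279. ] -24.22 [[-0.1, 0.2], [0.3, -0.3], [-0.3, 0.0], [0.1, 0.0]]
down ['scene'] [488.  278.6] -23.98 [[0.6, 0.2], [-0.9, -0.1], [0.3, -0.3], [-0.0, 0.2]]
down ['top', 'scene'] [487.9 278.7] -24.09 [[-0.1, 0.2], [0.3, -0.3], [-0.2, 0.0], [0.2, 0.1], [0.6, 0.2], [-0.8, -0.2], [0.4, -0.3], [0.0, 0.2]]
cradle ['top'] [568.1   3.7] 13.77 [[-0.0, -0.5], [-0.3, -0.4], [0.1, 0.5], [0.2, 0.4]]
cradle ['scene'] [563.    1.1] 14.48 [[-0.3, 1.3], [-0.2, 0.5], [0.0, -1.5], [0.5, -0.4]]
cradle ['top', 'scene'] [565.5   3.1] 13.97 [[0.1, 0.4], [-0.2, 0.3], [0.4, 1.2], [0.5, 1.2], [-0.4, 1.9], [-0.4, 1.5], [-0.1, -0.9], [0.3, 0.6]]
packed ['top'] [584.8  57.3] 13.53 [[-0.5, -0.1], [0.4, -0.3], [0.7, -0.0], [-0.6, 0.4]]
packed ['top', 'scene'] [584.8  57.3] 13.53 [[-0.5, -0.1], [0.4, -0.3], [0.7, -0.0], [-0.6, 0.4]]
top [[75.0, 147.0], [375.0, 69.0], [281.0, 239.0], [337.0, 453.0], [313.0, 435.0], [154.0, 453.0], [457.0, 374.0]]
scene [[579.0, 503.0], [76.0, 397.0], [350.0, 365.0], [442.0, 138.0], [472.0, 12.0], [694.0, 159.0], [231.0, 70.0]]
```

```bash
python3 - <<'E'
from h import *
def ov(n,q,x0,y0,w,h,k,out):
    im=cv2.imread(f"pics/{n}0.png")[y0:y0+h,x0:x0+w];im=cv2.resize(im,None,fx=k,fy=k,interpolation=cv2.INTER_CUBIC)
    def line(a,b,c):
        u=(proj(n,W(q,np.array([a,b])))-[x0,y0]+.5)*k-.5
        cv2.line(im,tuple(int(v) for v in u[0].round()),tuple(int(v) for v in u[1].round()),c,1,cv2.LINE_AA)
    for y in(-.0885,-.0805,-.0125,.0125,.0805,.0885): line((-.11,y,.016),(.095,y,.016),(255,0,0))
    for x in(.095,.11): line((x,-.0885,.052),(x,.0885,.052),(255,0,255))
    line((-.11,-.0885,.0),(-.11,.0885,.0),(0,255,0));line((.11,-.0885,.0),(.11,.0885,.0),(0,255,0))
    for t in (0.02,):
        for x in(-.085,-.099): line((x+t,-.0885,.052),(x+t,.0885,.052),(255,255,0))
    cv2.imwrite(out,im)
q=[.5670,.0035,np.radians(13.8)]
ov("top",q,245,157,80,83,7,"pics/o1.png");ov("scene",q,230,200,100,80,8,"pics/o2.png")
E
```

```text
(no output)
```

View pics/o1.png

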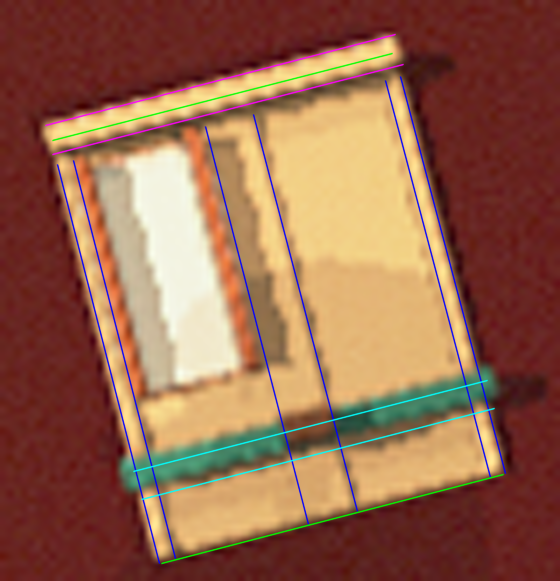

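View pics/o2.png

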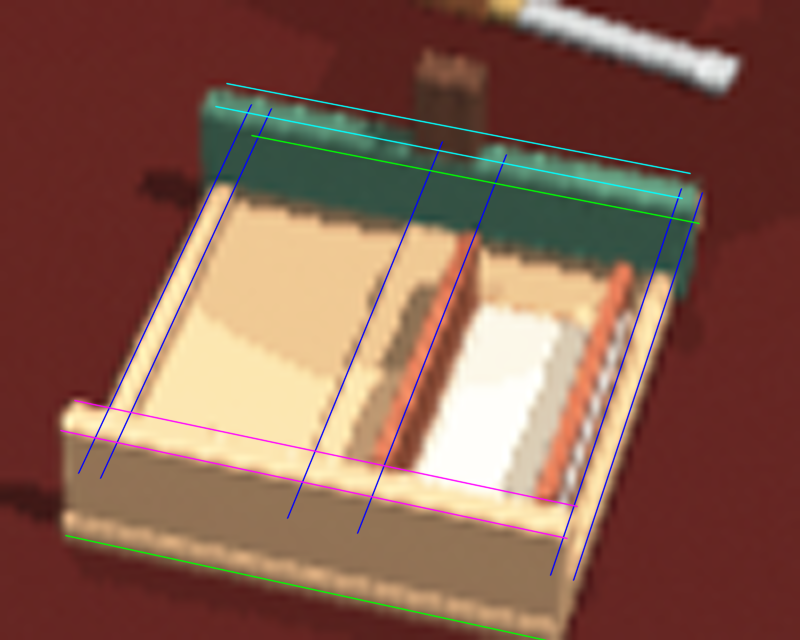

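```bash
cat >> h.py <<'E'
def bestori(pos,yaw):
    q0=np.array(ctrl.current_q());b=[]
    for s in(90,-90):
        o=R(yaw+np.radians(s));q=ctrl.ik(pos,o)
        if q is not None:
            q=np.array(q); b.append((abs(q[5]) ,s,o,q))
    b.sort(key=lambda t:t[0]);return b[0]
E
python3 - <<'E'
from h import *
a=np.radians(4.3);x,y=.5457,-.3229
b=bestori([x,y,.2],a);print(b[1],b[3])
ctrl.goto([x,y,.2],b[2]);print(ctrl.current_t(),ctrl.current_tool_pos())
ctrl.move_l([x,y,.04],vel=.2)
print(ctrl.move_l([x,y,.012],vel=.06,contact_N=8))
ctrl.command_gripper(0.0);print(ctrl.current_grip_width()*91,ctrl.current_tool_pos(),ctrl.current_contact_force())
ctrl.move_l([x,y,.16],vel=.2);print(ctrl.current_grip_width()*91,ctrl.current_t())
snap("top","g1",320,130,110,110,6)
snap("scene","g1s",110,100,133,100,6)
E
```

```text
-90 [-3.60070046e+01  2.97458762e+01  7.67336110e+01 -2.54444375e-14
  7.35205128e+01  4.96929954e+01]
1.7833 [ 0.54522715 -0.32374578  0.20003007]
False
63.97126832757782 [ 0.54582364 -0.32301363  0.01222243] [ 0.45776183 -0.02133595  3.48192661]
63.830353073501186 4.775
```

View pics/g1s_full.png

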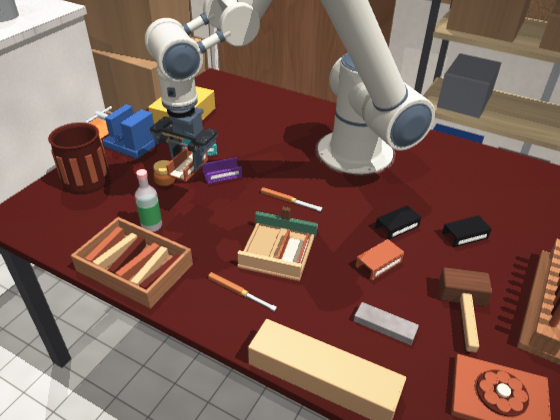

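```bash
python3 - <<'E'
from h import *
q=[.567,.0035,np.radians(13.8)]
p=W(q,(.018,-.0465,0))[0];o=R(q[2]-np.pi/2)
ctrl.goto([p[0],p[1],.16],o);ctrl.move_l([p[0],p[1],.055],vel=.15)
print(ctrl.current_t(),ctrl.current_tool_pos()-p,ctrl.current_contact_force())
snap("scene","h1s",220,160,120,110,6)
snap("top","h1",240,150,100,95,6)
E
```

```text
6.8417 [ 0.00055845 -0.00040718  0.05570986] [-0.01390998  0.78945905 -0.51809997]
```

View pics/h1s.png

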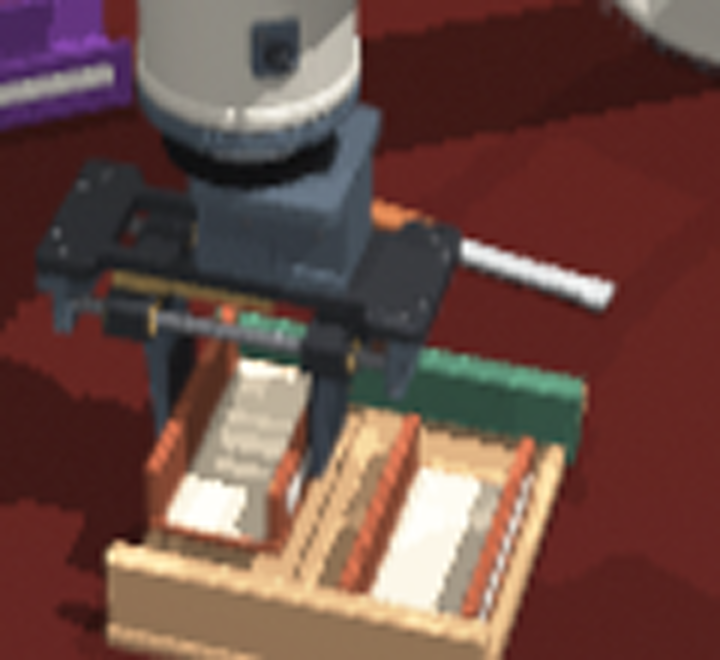

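View pics/h1.png

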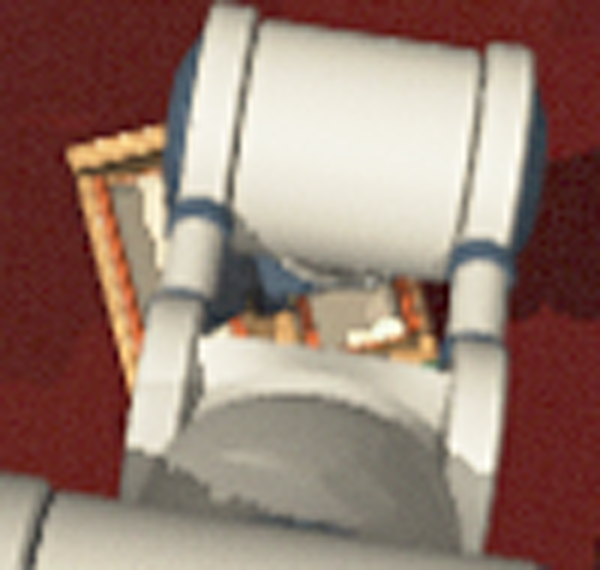

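```bash
python3 - <<'E'
from h import *
t=ctrl.current_tool_pos();a=np.radians(13.8);z=t[2]-.0122
u=proj("scene",W([t[0],t[1],a],[(.06,-.032,z),(.06,.032,z),(.06,-.032,z+.04),(.06,.032,z+.04),(-.06,-.032,z+.04)]))
print(((u-[220,160]+.5)*6-.5).round().tolist())
q=[.567,.0035,a]
u=proj("scene",W(q,[(.11,-.0885,.052),(.11,.0885,.052),(.095,-.0885,.052),(.095,.0125,.016),(-.02,.0125,.016),(.095,-.0125,.016),(0,-.0125,.016)]))
print(((u-[220,160]+.5)*6-.5).round().tolist())
E
```

```text
[[147.0, 532.0], [281.0, 560.0], [145.0, 469.0], [281.0, 497.0], [224.0, 304.0]]
[[105.0, 562.0], [485.0, 643.0], [115.0, 540.0], [328.0, 640.0], [393.0, 473.0], [275.0, 629.0], [332.0, 490.0]]
```

```bash
python3 - <<'E'
from h import *
q=[.567,.0035,np.radians(13.8)]
p=W(q,(.018,-.0465,0))[0]
print(ctrl.move_l([p[0],p[1],.0195],vel=.04,contact_N=5))
print(ctrl.current_t(),ctrl.current_tool_pos(),ctrl.current_contact_force(),ctrl.current_wrist_torque())
E
```

```text
True
7.7583 [ 0.59514477 -0.03730089  0.0200443 ] [0.47868128 0.26341402 5.73415728] [-0.02617329 -0.02384069  0.00846179]
```

```bash
python3 - <<'E'
from h import *
ctrl.command_gripper(.83)
t=ctrl.current_tool_pos()
ctrl.move_l([t[0],t[1],.2],vel=.2)
b=bestori([.4879,.2787,.2],np.radians(-24.1))
print(b[1],b[3])
ctrl.command_gripper(1.0)
ctrl.goto([.4879,.2787,.2],b[2])
print(ctrl.current_t())
snap("scene","p1s",230,200,100,80,8)
snap("top","p1",245,157,80,83,7)
E
```

```text
90 [ 2.36471743e+01  2.40309005e+01  8.71838855e+01 -2.54444375e-14
  6.87852140e+01 -4.22528257e+01]
11.4
```

View pics/p1s.png

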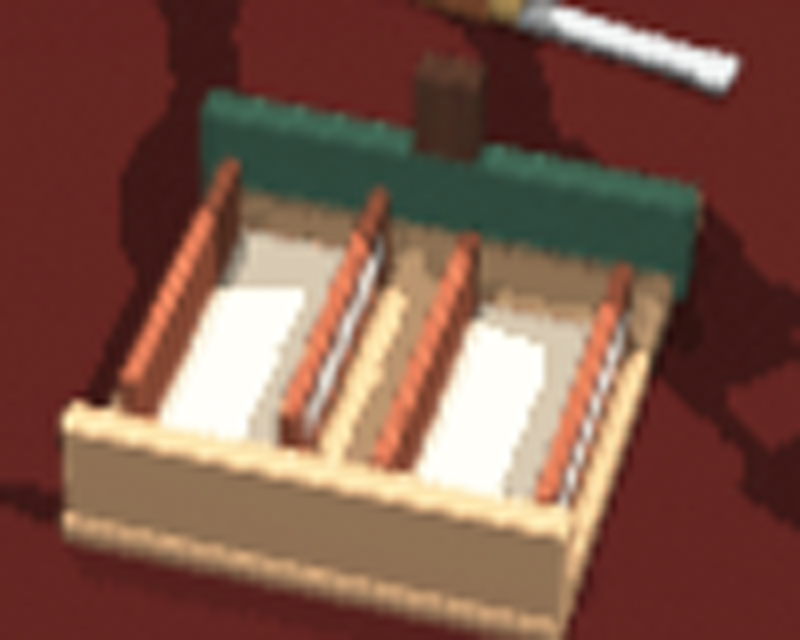

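View pics/p1.png

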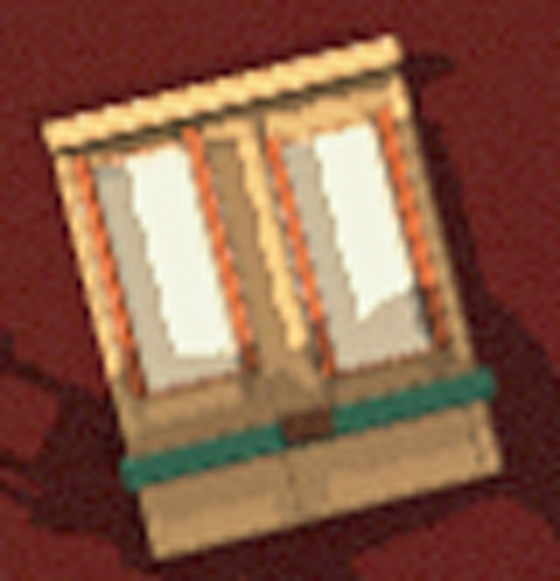

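```bash
python3 - <<'E'
from h import *
q=np.array([.567,.0035,np.radians(13.8)])
def inv(n,u,z):
    f=lambda s:proj(n,W(q,[(s[0],s[1],z)]))[0]-u
    return least_squares(f,[0,0]).x*1000
for n,k,x0,y0,pts in(("top",7,245,157,[(192,135),(247,365),(275,140),(323,372),(81,160),(137,395),(385,113),(441,345)]),
  ("scene",8,230,200,[(470,237),(386,465),(378,197),(291,412),(229,165),(130,380),(624,268),(548,498)])):
    for p in pts: print(n,p,inv(n,px([p],x0,y0,k)[0],.048).round(1))
E
```

```text
top (192, 135) [87.6 20. ]
top (247, 365) [-28.4  22.2]
top (275, 140) [ 75.  -18.7]
top (323, 372) [-41.1 -12.8]
top (81, 160) [89.4 75.6]
top (137, 395) [-29.2  77.7]
top (385, 113) [ 74.3 -74.2]
top (441, 345) [-42.8 -71.7]
scene (470, 237) [-27.1  19.3]
scene (386, 465) [90.9 21.1]
scene (378, 197) [-38.3 -18.1]
scene (291, 412) [ 75.8 -16.9]
scene (229, 165) [-39.6 -75.1]
scene (130, 380) [ 76.7 -74.6]
scene (624, 268) [-27.   76.1]
scene (548, 498) [90.3 77.4]
```

Both lower channels sit in their slots. The flanges read about +20.6 and −16.8 mm, so the pair is roughly centred at +1 mm. Next I'll pick up the open-down channel.

```bash
python3 - <<'E'
from h import *
x,y=.4879,.2787
ctrl.move_l([x,y,.05],vel=.2)
print(ctrl.move_l([x,y,.014],vel=.06,contact_N=8))
ctrl.command_gripper(0.0);print(ctrl.current_grip_width()*91,ctrl.current_tool_pos())
ctrl.move_l([x,y,.18],vel=.2);print(ctrl.current_grip_width()*91,ctrl.current_t())
q=[.567,.0035,np.radians(13.8)]
p=W(q,(.022,.001,0))[0]
for s in(90,-90):
    print(s,ctrl.ik([p[0],p[1],.18],R(q[2]+np.radians(s))))
o=R(q[2]+np.pi/2)
ctrl.goto([p[0],p[1],.18],o);ctrl.move_l([p[0],p[1],.078],vel=.15)
print(ctrl.current_t(),ctrl.current_tool_pos()-p,ctrl.current_contact_force())
snap("scene","h2s",230,170,100,100,6)
E
```

```text
False
64.00784809268495 [0.48797544 0.27875479 0.01417678]
63.69551530310465 14.6667
90 [-4.86873599e+00  2.72990857e+01  8.48764425e+01 -2.54444375e-14
  6.78244718e+01 -1.08668736e+02]
-90 [-4.86873599e+00  2.72990857e+01  8.48764425e+01 -2.54444375e-14
  6.78244718e+01  7.13312640e+01]
16.6167 [0.00049781 0.0002676  0.07872944] [ 0.07514814 -0.57084853 -0.2440565 ]
```

View pics/h2s.png

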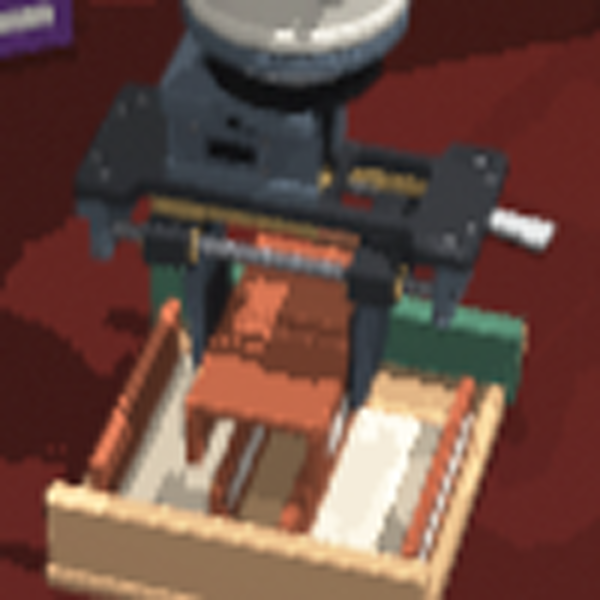

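```bash
python3 - <<'E'
from h import *
im=cv2.imread("pics/h2s_full.png")
x0,y0,w,h,k=252,225,56,44,14
c=cv2.resize(im[y0:y0+h,x0:x0+w],None,fx=k,fy=k,interpolation=cv2.INTER_CUBIC)
t=ctrl.current_tool_pos();a=np.radians(13.8);z=t[2]-.0142
u=proj("scene",W([t[0],t[1],a],[(.06,-.032,z),(.06,-.025,z),(.06,.025,z),(.06,.032,z),(.06,-.032,z+.04),(.06,.032,z+.04)]))
u=((u-[x0,y0]+.5)*k-.5);print(u.round().tolist())
for v in u: cv2.circle(c,tuple(int(i) for i in v),4,(255,0,0),-1)
cv2.imwrite("pics/h2z.png",c)
E
```

```text
[[121.0, 320.0], [156.0, 327.0], [405.0, 379.0], [440.0, 386.0], [120.0, 170.0], [444.0, 236.0]]
```

View pics/h2z.png

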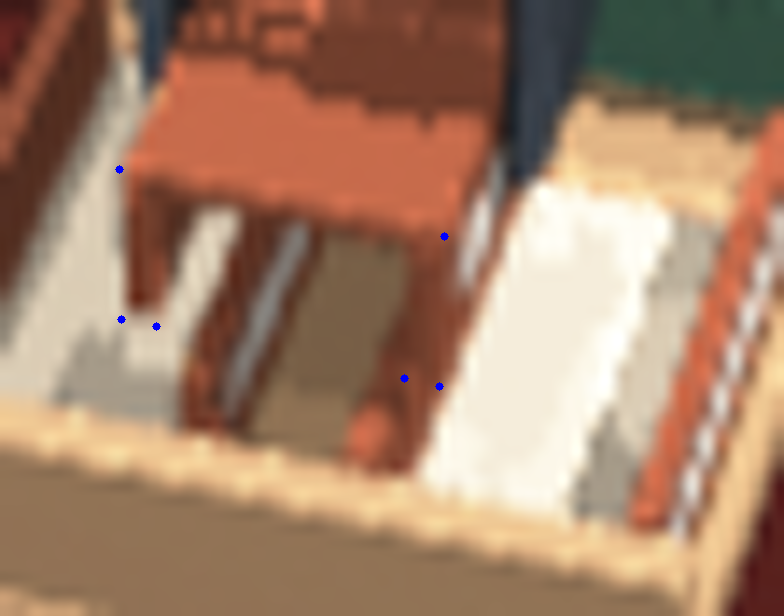

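The held flange tips at (145,312) and (425,~380) in this crop lie within about 1 mm of the prediction. They are centred on the pair as the scene camera sees it, so I'll lower.

```bash
python3 - <<'E'
from h import *
q=[.567,.0035,np.radians(13.8)]
p=W(q,(.022,.001,0))[0]
ctrl.move_l([p[0],p[1],.066],vel=.06)
print(ctrl.move_l([p[0],p[1],.0285],vel=.03,contact_N=5))
print(ctrl.current_t(),ctrl.current_tool_pos(),ctrl.current_contact_force(),ctrl.current_wrist_torque())
snap("scene","d2s",230,190,100,80,8)
E
```

```text
True
18.175 [0.58799092 0.00974423 0.02917863] [-0.62850642  0.31836543  7.37227187] [ 0.10145942 -0.05821649 -0.01379173]
```

View pics/d2s.png

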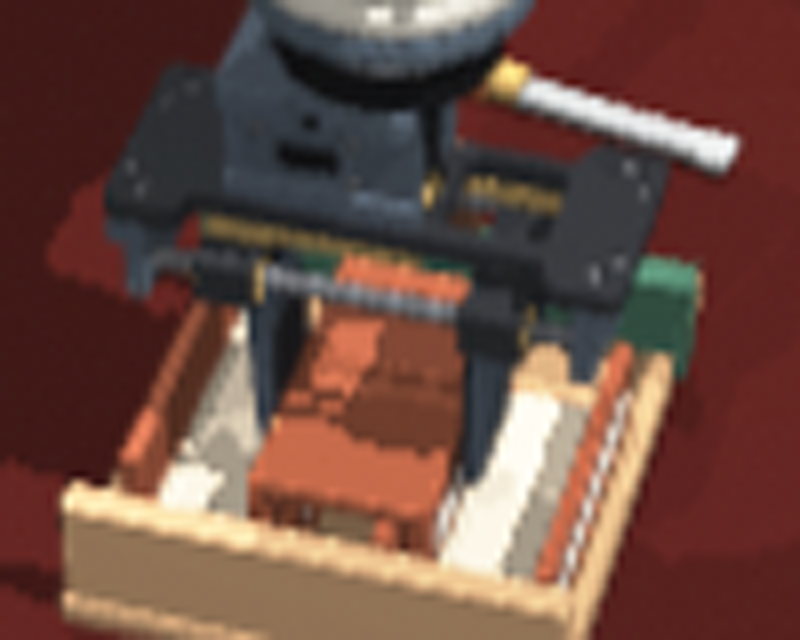

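```bash
python3 - <<'E'
from h import *
ctrl.command_gripper(.83)
t=ctrl.current_tool_pos();ctrl.move_l([t[0],t[1],.17],vel=.2)
q=[.567,.0035,np.radians(13.8)]
p=W(q,(-.118,0,0))[0];o=R(q[2]+np.pi/2)
ctrl.command_gripper(0)
ctrl.goto([p[0],p[1],.17],o)
print(ctrl.current_t())
snap("scene","r2s",230,200,100,80,8)
ctrl.move_l([p[0],p[1],.06],vel=.15)
snap("scene","r3s",230,170,100,80,8)
E
```

```text
21.2833
```

View pics/r2s.png

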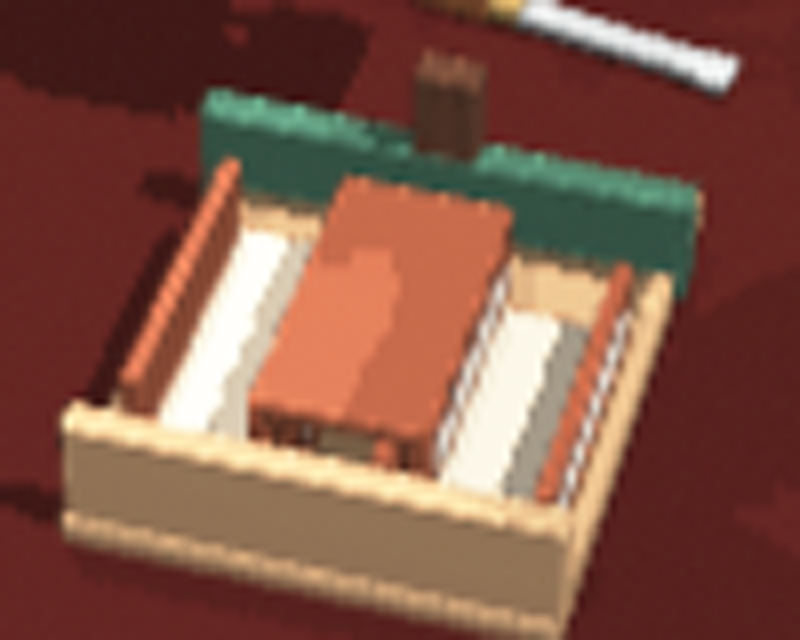

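View pics/r3s.png

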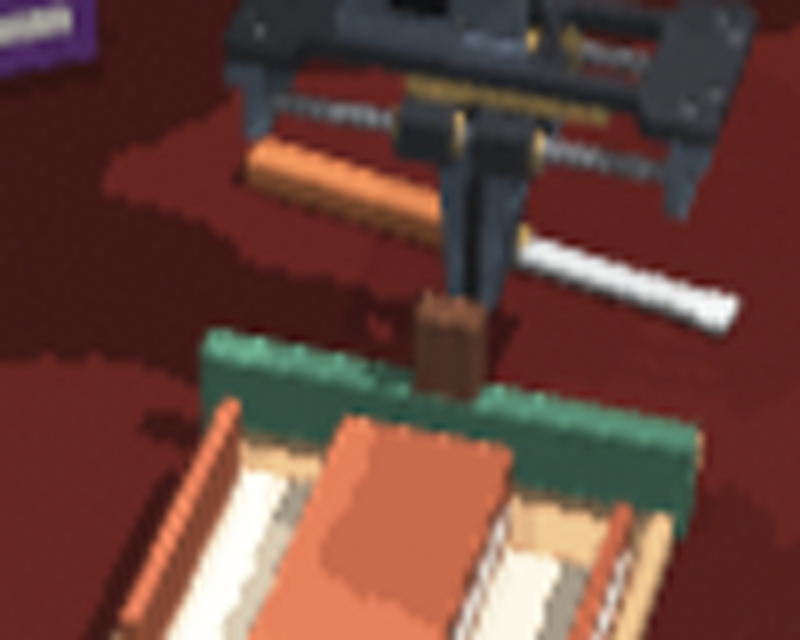

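The open-down channel is nested with one flange in each trough, and the closed fingers are squarely behind the handle. I'll push now.

```bash
python3 - <<'E'
from h import *
q=[.567,.0035,np.radians(13.8)];c,s=np.cos(q[2]),np.sin(q[2])
def st():
    t=ctrl.current_tool_pos();d=t[:2]-np.array(q[:2]);f=ctrl.current_contact_force()
    print("cradle x,y mm",((c*d[0]+s*d[1])*1000).round(1),((-s*d[0]+c*d[1])*1000).round(1),f.round(1),round(ctrl.current_t(),2))
p=W(q,(-.095,0,.06))[0];print(ctrl.move_l(p,vel=.05,contact_N=15));st()
for xx in(-.085,-.075,-.065,-.055,-.045,-.038):
    r=ctrl.move_l(W(q,(xx,0,.06))[0],vel=.02,contact_N=15);st()
    if r: print("contact");break
snap("scene","s1s",230,170,100,100,6)
E
```

```text
False
cradle x,y mm -95.1 0.1 [ 0.3 -0.2  0.4] 22.88
cradle x,y mm -84.8 -0.0 [ 0.1  1.3 -0.7] 23.52
cradle x,y mm -74.8 -0.0 [ 0.5  0.2 -0.1] 24.18
cradle x,y mm -64.6 -0.0 [ 0.1 -0.2 -0.6] 24.82
cradle x,y mm -56.6 0.2 [-0.  -0.8  0.2] 25.31
contact
```

View pics/s1s.png

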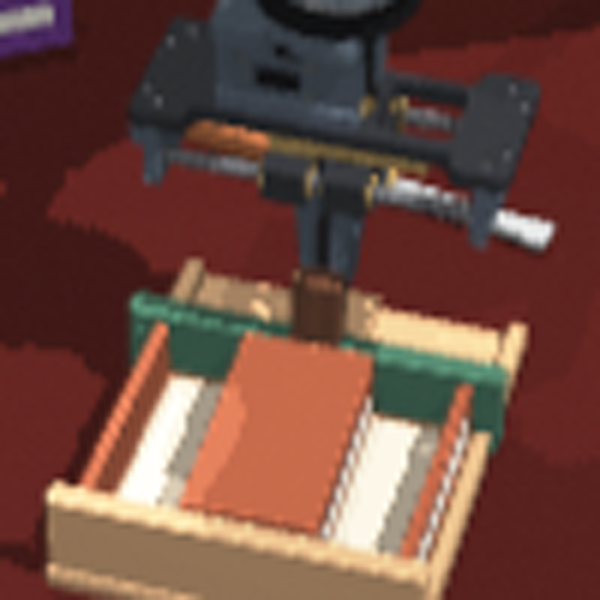

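```bash
python3 - <<'E'
from h import *
q=[.567,.0035,np.radians(13.8)];c,s=np.cos(q[2]),np.sin(q[2])
def st():
    t=ctrl.current_tool_pos();d=t[:2]-np.array(q[:2]);f=ctrl.current_contact_force()
    print("cradle x,y mm",((c*d[0]+s*d[1])*1000).round(1),((-s*d[0]+c*d[1])*1000).round(1),f.round(1),round(ctrl.current_t(),2))
for i in range(2):
    print(ctrl.move_l(W(q,(-.050,0,.06))[0],vel=.012,contact_N=15+7*i));st()
ctrl.move_l(W(q,(-.10,0,.06))[0],vel=.1)
ctrl.move_l(W(q,(-.10,0,.2))[0],vel=.2)
p=W(q,(-.10,-.25,.25))[0];ctrl.goto(p,ctrl.current_eef_rot())
snap("scene","f1s",230,190,100,80,8)
snap("top","f1",245,157,80,83,7);print(ctrl.current_t())
E
```

```text
True
cradle x,y mm -56.8 0.5 [-0.4 -0.4 -0.6] 25.69
True
cradle x,y mm -56.9 0.7 [-1.1 -0.7  1. ] 26.06
28.5917
```

View pics/f1s.png

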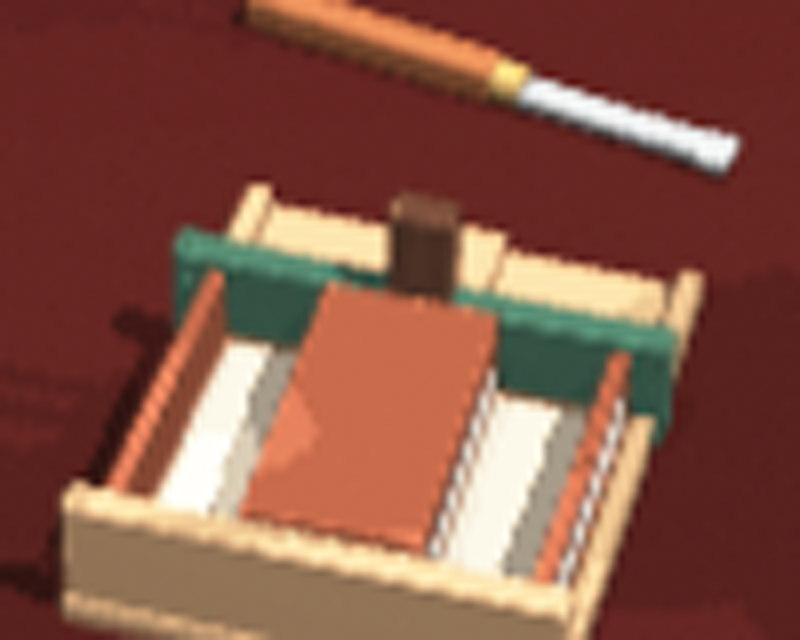

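View pics/f1.png

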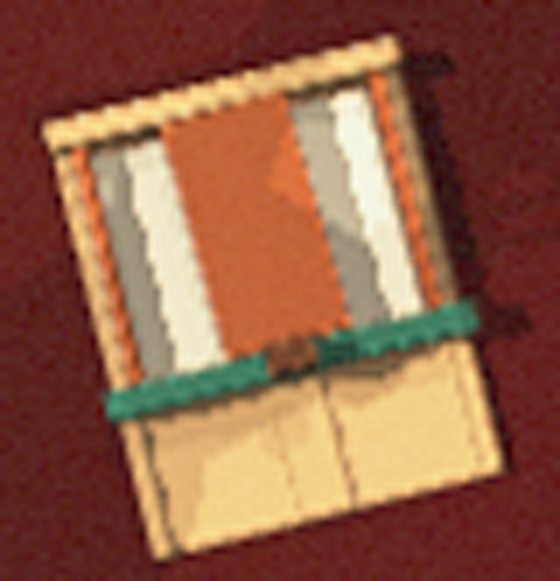

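View pics/f1_full.png

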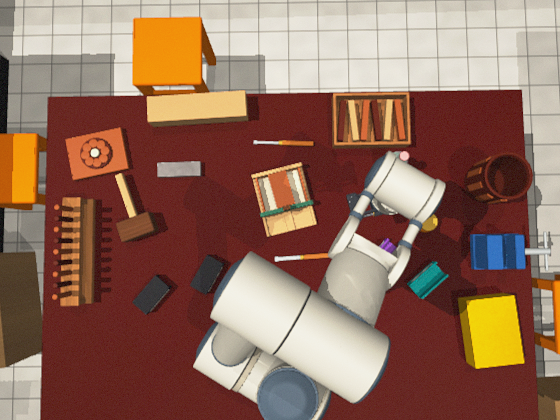

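```bash
python3 - <<'E'
from h import *
q=[.567,.0035,np.radians(13.8)]
def inv(n,u,z):
    f=lambda s:proj(n,W(q,[(s[0],s[1],z)]))[0]-u
    return (least_squares(f,[0,0]).x*1000).round(1)
for n,k,x0,y0,P_ in(("top",7,245,157,[("fence in",.052,[(62,153),(403,66)]),("stop front",.052,[(104,396),(473,302)]),("stop rear",.052,[(112,420),(480,327)]),("web front",.055,[(163,130),(288,97)]),("web rear",.055,[(228,360),(350,327)])]),
 ("scene",8,230,190,[("stop front",.052,[(180,250),(672,348)]),("stop rear",.052,[(180,232),(672,330)]),("web rear",.055,[(330,287),(497,318)]),("fence outer",.052,[(63,510),(568,616)])])):
    for nm,z,pts in P_: print(n,nm,[inv(n,px([p],x0,y0,k)[0],z).tolist() for p in pts])
E
python3 - <<'E'
import cv2,sys
a=cv2.imread("pics/f1_full.png");s=cv2.imread("pics/f1s_full.png")
cv2.imwrite("pics/f1sz.png",cv2.resize(s[230:280,232:308],None,fx=10,fy=10,interpolation=cv2.INTER_CUBIC))
E
```

```text
top fence in [[94.5, 83.6], [93.9, -88.3]]
top stop front [[-25.9, 93.2], [-26.7, -91.8]]
top stop rear [[-38.2, 92.3], [-39.3, -92.0]]
top web front [[92.5, 33.1], [92.9, -30.0]]
top web rear [[-24.3, 30.5], [-23.6, -30.8]]
scene stop front [[-27.6, -90.0], [-27.7, 93.3]]
scene stop rear [[-37.0, -93.0], [-36.8, 91.2]]
scene web rear [[-20.8, -31.2], [-22.0, 30.5]]
scene fence outer [[109.8, -87.4], [109.0, 88.7]]
```

View pics/f1sz.png

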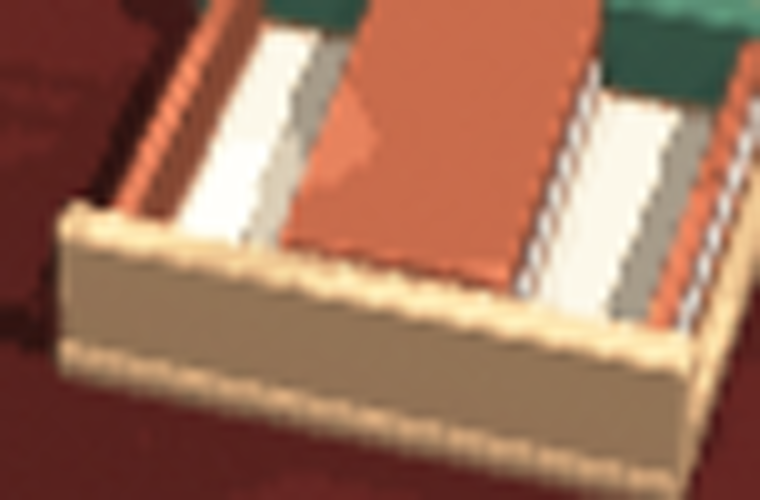

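View pics/f1s_full.png

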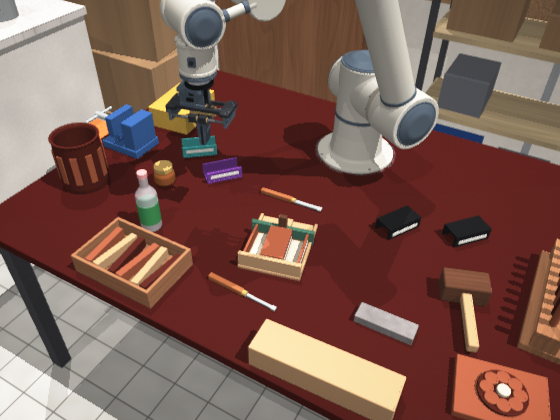

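```bash
python3 - <<'E'
from h import *
q=[.567,.0035,np.radians(13.8)]
out=[]
for n,f,x0,y0,w,h,k in(("scene","f1s_full",250,212,62,30,12),("top","f1_full",258,165,50,45,12)):
    im=cv2.imread(f"pics/{f}.png")[y0:y0+h,x0:x0+w];im=cv2.resize(im,None,fx=k,fy=k,interpolation=cv2.INTER_NEAREST)
    def line(a,b,c):
        u=(proj(n,W(q,np.array([a,b])))-[x0,y0]+.5)*k-.5
        cv2.line(im,tuple(int(v) for v in u[0].round()),tuple(int(v) for v in u[1].round()),c,1,cv2.LINE_AA)
    line((-.025,-.0885,.052),(-.025,.0885,.052),(255,255,0))
    for x in(-.025,.095): line((x,-.031,.055),(x,.033,.055),(255,0,0))
    cv2.imwrite(f"pics/z_{n}.png",im)
E
```

```text
(no output)
```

View pics/z_scene.png

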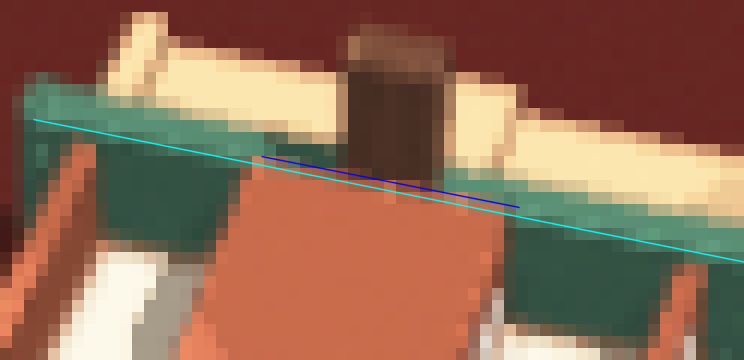

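View pics/z_top.png

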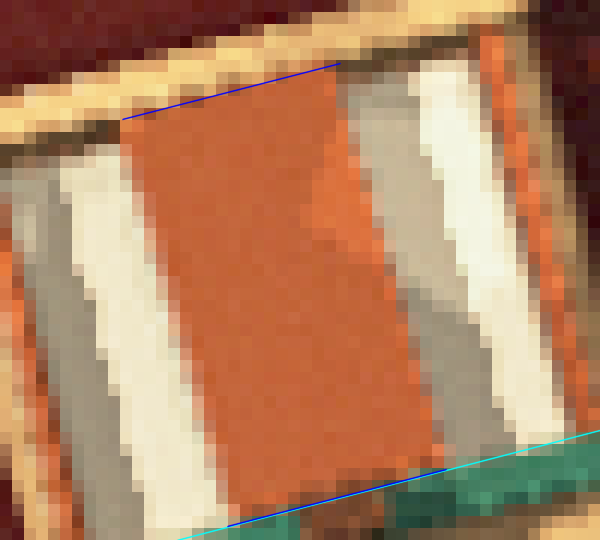

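With the stop at 0.060 m, the model lines fall on the stop face and both web ends in both views, to within a fraction of a pixel. The arm is clear of everything.

```bash
python3 - <<'E'
from bench import ctrl
print(ctrl.current_t(),ctrl.current_contact_force(),ctrl.current_dq()); print(ctrl.sign_off())
E
```

```text
28.5917 [ 0.62680509 -0.56093845  0.20604084] [ 0.06827602 -0.16670075 -0.33478297 -0.15062685  0.06909208 -0.27475019]
the job is handed in; nothing more can be done
None
```

The job is done and handed in at about 28.6 s of the 64 s allowed, with the arm clear of everything.

- **Open-up channel:** I lowered the reddish loose channel into the empty slot until it touched at the expected height, then released it.
- **Open-down channel:** I set the reddish one over the pair. It touched down with its flange tips at 15 mm, as expected, with one flange in each trough.
- **Green stop:** I pushed the stop by its handle with closed fingers until it met a hard stop. Two more light pushes moved it no further.

**Last checks:**
- The stop is square. With its travel taken as 0.060 m, the model lines match its face and both ends of the top channel in both cameras to within a pixel, so I judged it home.
- Raw corner readings of the stop's travel came out at 0.057–0.059 m. They also made the top channel look 2–4 mm short, which I put down to blurred edges.
- In the last scene picture the things left on the bench look to be where they started. I compared them by eye and did not measure them.

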